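# Hang the polishing machine's spare drive wheel on the sprung J-hook

### The job

Lift the larger spoked wheel out of its wooden rack by the top of its rim and carry it to the twin-armed J-hook stand. Pass the rim over the upturned tips, set it gently down on the straight part of both arms, then, without letting go, draw it back towards the tips by feel until it drops into the saddles and presses both rubber pads down; let go so that it hangs there at rest. Never lean hard on the hook (stay well under 20 N), and leave everything else on the bench where it is.

Things in the scene. Friction and masses are not known exactly. Their poses are not given: they have to be found in the camera images.
- wheel: the larger spoked wheel, plain aluminium, 176 mm across, rim 18 mm wide along the axle and 10 mm thick, hub 32 mm, 0.25 to 0.43 kg. Origin at its centre; x is the axle, z points to the top of the rim as it stands. Three thin spokes (9 x 11 mm): along +z and at 120 degrees either side of it. It stands upright in the rack's front slot with 2 mm play each side
- wheel_grip (a point): middle of the rim's section at the top of the wheel, 83 mm from the centre along the wheel's z, same axes: the place to pinch from above, across the 18 mm width. The rim's inner surface, which goes on the hook, is 5 mm below it, the outer 5 mm above. Wheel and grip must rise 70 mm to clear the rack
- rack: fixed wooden wheel rack, base 150 x 130 mm, origin under it; the large wheel's slot is 60 mm to its -x, between wooden cheeks 68 mm high; a slot with the small wheel is 25 mm to its +x. Rack and hook stand may have exchanged places
- small_wheel: small dark spoked wheel, 92 mm across, 14 mm wide, origin at its centre, in the rack's rear slot; leave it alone
- stand: fixed hook stand: base plate 170 x 150 x 12 mm, square post; origin on the post axis at bench height, z up, -x is the way the hook points (towards the robot). A carriage on the post bears two parallel bent rods, 10 mm thick, 34 mm left (+y) and right (-y) of the middle; the 58 mm gap between is free for fingers. Apart from the tips (see hook_tips) nothing is higher than the level rods
- hook_nominal (a point): point fixed to the stand and to its axes, half-way between the rods, 100 mm to -x of the post axis, 240 mm above the bench: nominally above the middle of the saddles, level with the TOP of the rods' straight part. The hand-clamped carriage puts the real hook up to 12 mm higher or lower and up to 12 mm nearer or farther along x than this; that is not measured: feel for it
- hook_tips (a point): nominal top of the upturned tips, half-way between them, fixed to the stand (same unmeasured 12 mm errors). Side shape of each rod, going to -x: carriage face, 65 mm level, a slope down 8 mm, saddle floor 26 mm long, tip rising 21 mm over the level part. The level part ends 23 mm to +x of the saddle's middle, the tip stands 20 mm to -x of it, the carriage face 78 mm to +x
- hook_level (a point): nominal point at the top of the level part, half-way between the rods and 30 mm to +x of the saddles' middle (same unmeasured errors): a place to set the rim down. As the rods are off the middle, wheel_grip is 13 mm above the rods' top when the rim rests on them (8 mm less in the saddles). The rods are sprung: they sink 1 mm per 2.5 N, and yield 1 mm per 4 N along x
- pad_left (a joint): travel of the rubber pad in the saddle of the left (+y) rod, m: 0 up, about 0.004 when the rim is down in the saddle. Spring-loaded, takes about 1 N; a rim on the level part cannot touch it
- pad_right (a joint): the same for the right (-y) rod
- brick: terracotta soldering brick 110 x 75 x 32 mm, a bystander to leave alone; origin at its underside
- silver_ring: finger ring 25 mm across lying on the brick, a bystander to leave alone; origin at its underside
- flux_jar: amber jar 48 mm wide, about 62 mm tall, a bystander to leave alone; origin at its underside
- mandrel_stub: steel cone 75 mm tall, a bystander to leave alone; origin at its underside
- hammer: small hammer, 200 mm, a bystander to leave alone; origin at its underside
- tweezers: steel tweezers, 150 mm, a bystander to leave alone; origin at its underside
- brush_cup: white cup 64 mm wide, 75 mm tall, a bystander to leave alone; origin at its underside
There are look-alikes about, which are no part of the job. Of the things shaped like the wheel, the aluminium one is meant.

How it is judged:
By the outcome, as a careful person would: the job done as asked, in the order asked, and still so for the second after the job is handed in, with the robot touching nothing.
It also fails if it takes over 72 s, if anything falls off the work surface, if the arm or the gripper's body presses on something with over 40 N, if the wrist force passes 120 N, or if a joint passes its speed limit or range.

### The arm

A 7-joint arm with a two-finger parallel gripper is mounted at the origin on the work surface. World frame = base frame: x ahead of the robot, y to its left, z up, the work surface at z = 0. Lengths are in m, angles in rad, forces in N, time in s.
With the tool pointing down it reaches from about 0.4 to 0.85 m from the base axis. Payload 4.5 kg.
Tool frame: the origin (TCP) lies on the centre line of the jaws, within the pads' length; the fingertips stand r.tips_ahead ahead of it and the grasp point (between the pads) is the TCP (r.tips_ahead is the distance from the TCP to the fingertips, in m); z points along the fingers, y is the direction in which the jaws open and shut (so a half turn about z gives the same grasp; the last joint's range is limited). The gripper opens to 88 mm and grips with 3 to 60 N. Pads are 18 mm wide; open, the fingers measure 123 mm over their backs; the gripper's body (75 mm by 187 mm) begins 45 mm behind the grasp point.
Start: joints at [1.2, 0.689, -0.195, 1.565, 0.157, 0.902, -0.215], TCP at [0.246, -0.574, 0.258] pointing down, gripper open.
Joint ranges: [-3.01, 3.01], [-0.46, 2.08], [-1.47, 1.51], [0.13, 2.56], [-1, 4.14], [0.04, 2.09], [-2.66, 2.66]. Speed limits (rad/s): [2.57, 2.57, 3.14, 3.14, 3.14, 3.14, 3.14].

### API

Orientations are given as a unit quaternion [x, y, z, w].
In Python, from plant import r gives the robot as it stands.
- The arm moves only by the shell command python3 -m inch 'ROWS' [FORCE]. ROWS is JSON, a list of rows, each a list of 5 numbers: the shift along the world's x, y, z in units of 25 mm (1.0 is 25 mm), then the turn about the world's z in units of 6 degrees (1.0 is 6 degrees), then the finger opening in mm, from 0 to 88.1. A call has 1 to 5 rows; each row shifts and turns the commanded pose from where the row before left it; what a row does not reach is not made up. A row lasts 1/10 s, in which the tool goes at most 50 mm and 8.59 degrees, less where a joint would pass 70% of its speed; a pose out of reach is approached as far as the arm can. A call is refused whole if a number of a shift passes 1 or a number of a turn 1, either way. A call with a gripper value outside its range is refused whole. The fingers move at their own pace and stop on an object; FORCE is the grip in N (left out, the last holds). Time passes only in rows, so rows that do not move let the fingers close. It gives the time, the measured TCP pose, the force and the opening at its end, in the units of the state.
- r.get_state(): the state, without advancing time (a new reading comes with each control period).
- r.snapshot(name): name is "side" or "top" or "wrist"; returns a dict with "pixels" (400x640x3 uint8, red, green, blue), "range_z" (400x640 float32, m along the optical axis (not along the pixel's ray), 0 where there is no reading), "K" (3x3 intrinsics, pixels), "position" and "attitude" of the camera in the world. Camera axes: x right, y up, looking along -z (the intrinsics and any distortion apply to the point x, -y, -z); pixel columns grow to the right and rows downward; lengths in m; the calibration is good to about 2 mm. The wrist camera is an equidistant fisheye: a pixel r from the principal point sees the ray r / f radians off the axis. A picture is of the moment at which its call begins.
- r.finish_job(): hands the job in, once; it reports no verdict.
The state is a dict: "clock": time; "q": joint angles; "qd": joint speeds; "joint_torque": joint torques, N m; "tool_pos": TCP position; "eef_rot": TCP orientation; "contact_force": force on the tool from outside, world axes, zero at the start; "moment": the same for the moment, N m; "opening": opening from 0.0 (shut) to 1.0 (fully open).
Only numpy, scipy, OpenCV 4.12 (cv2) and the standard library are available. Lean on these libraries where they do the work, as an engineer would, in place of code of your own. Each camera call takes 0.05 s, during which the arm holds its last target. There are 200 camera calls.

## Working session

There is one attempt and no reset: what is moved stays moved. The work goes in short steps, Python scripts to look and compute and a shell command to move; the robot and the scene stay as the last step left them, time stands still between calls to the robot, and variables do not carry over. Pictures are saved under pics/ and viewed, about 8 in all and at most 12, crops included, and the job is handed in when it is done.

```bash
ls; mkdir -p pics; cat > h.py <<'E'
import numpy as np, cv2
from plant import r
from scipy.spatial.transform import Rotation as R
def rot(s):
    a=np.array(s["attitude"]); return a if a.shape==(3,3) else R.from_quat(a).as_matrix()
def cloud(s):
    K=s["K"];z=s["range_z"];h,w=z.shape
    u,v=np.meshgrid(np.arange(w),np.arange(h))
    p=np.stack([(u-K[0][2])/K[0][0]*z,-(v-K[1][2])/K[1][1]*z,-z],-1)
    return p@rot(s).T+np.array(s["position"])
def save(n,img): cv2.imwrite(f"pics/{n}.png",img[:,:,::-1])
E
python3 - <<'E'
from h import *
print(r.tips_ahead); print(r.get_state())
a={}
for n in("side","top"):
    s=r.snapshot(n); save(n+"1",s["pixels"]); np.savez(n+"1.npz",**s); print(n,s["position"],s["attitude"],s["K"],s.keys())
E
```

```text
pics
0.019
{'clock': 0.0, 'q': array([ 1.19981516,  0.68997329, -0.19452219,  1.56634129,  0.15731782,
        0.90250159, -0.21509881]), 'qd': array([-5.63268937e-04, -3.50852546e-05, -1.43458290e-04,  3.53454267e-04,
       -3.40815315e-04,  1.12965219e-03, -6.36247584e-04]), 'joint_torque': array([-2.11090046e-04, -5.27561009e+01, -1.26720574e+00, -1.53425789e+01,
       -5.26550633e-02,  6.58483710e-03,  2.14143765e-04]), 'tool_pos': array([ 0.24585719, -0.5739624 ,  0.25691762]), 'eef_rot': array([ 9.79578114e-01,  2.01061884e-01, -2.53353515e-04, -8.78861175e-04]), 'contact_force': array([ 0.03927163,  0.49336944, -0.67569136]), 'moment': array([-0.02400823, -0.01440494, -0.0326782 ]), 'opening': 1.00076283801948}
side [-0.00370529  0.63132958  0.87072834] [-0.12467337  0.38740892  0.87653976 -0.25699987] [[368.80086183   0.         318.61630875]
 [  0.         368.80086183 198.19152533]
 [  0.           0.           1.        ]] dict_keys(['pixels', 'range_z', 'K', 'position', 'attitude'])
top [ 0.21718764 -0.0125478   1.257856  ] [ 0.07552001 -0.0762324  -0.69008825  0.71572589] [[406.81628648   0.         318.16540909]
 [  0.         406.81628648 202.3615621 ]
 [  0.           0.           1.        ]] dict_keys(['pixels', 'range_z', 'K', 'position', 'attitude'])
```

View pics/side1.png

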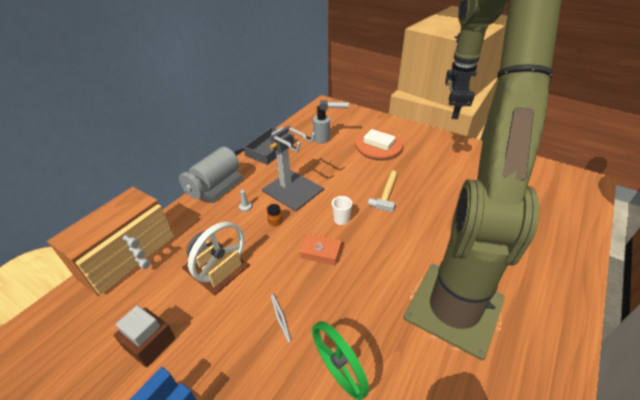

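View pics/top1.png

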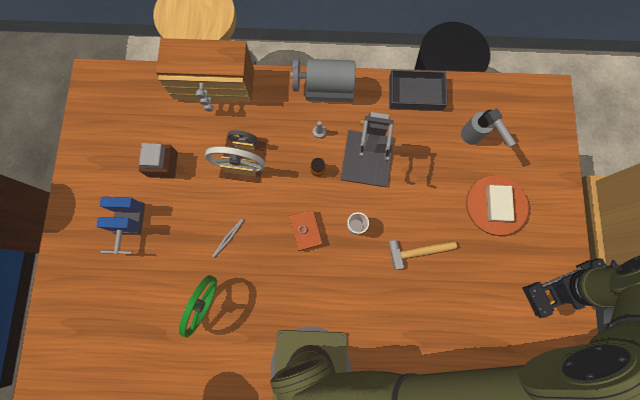

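The look-alikes are:
- The aluminium wheel in the rack, at side (217,252) and top (236,160).
- A green wheel, at side (340,358) and top (198,306).
- The small dark wheel, at top (242,138).

The aluminium one in the front slot fits the description. The hook stand is at top (370,150) and side (290,165). Next I'll measure and take one enlarged crop to confirm.

```bash
cat > m.py <<'E'
from h import *
for n in("side","top"):
    s=dict(np.load(n+"1.npz")); P=cloud(s); s["P"]=P
    px=s["pixels"].astype(int); sat=px.max(-1)-px.min(-1)
    v,u=np.mgrid[:400,:640]
    box={"side":(180,215,250,290),"top":(200,140,270,180)}[n]
    inb=(u>=box[0])&(u<box[2])&(v>=box[1])&(v<box[3])
    m=inb&(sat<40)&(px.mean(-1)>110)&(P[...,2]>.06)&(P[...,2]<.25)
    q=P[m]; c=q.mean(0); U,S,V=np.linalg.svd(q-c)
    print(n,"wheel",len(q),q.min(0),q.max(0),"c",c,"normal",V[2],"sd",S/np.sqrt(len(q)))
    t=q[q[:,2]>q[:,2].max()-.012]; print(" top",t.mean(0),t.max(0),len(t))
    box={"side":(260,120,345,210),"top":(335,105,400,190)}[n]
    inb=(u>=box[0])&(u<box[2])&(v>=box[1])&(v<box[3])
    for lo,hi in((.004,.03),(.03,.2),(.2,.235),(.235,.3)):
        m=inb&(sat<45)&(P[...,2]>lo)&(P[...,2]<hi); q=P[m]
        if len(q)>3:
            hull=cv2.minAreaRect(q[:,:2].astype(np.float32)*1000)
            print(" stand",lo,len(q),q.min(0).round(3),q.max(0).round(3),q.mean(0).round(3),hull)
a=dict(np.load("side1.npz"))["pixels"]; b=dict(np.load("top1.npz"))["pixels"]
save("crop1",np.hstack([cv2.resize(a[120:290,175:345],(400,400),interpolation=2),cv2.resize(b[95:195,300:400],(400,400),interpolation=2)]))
E
python3 m.py
```

```text
side wheel 917 [0.57308246 0.1653165  0.06002753] [0.68493736 0.33698018 0.18942202] c [0.59518033 0.26241215 0.13003451] normal [ 0.98771641 -0.10941991  0.1115508 ] sd [0.05101164 0.04275479 0.0198926 ]
 top [0.59072827 0.25352497 0.18287166] [0.60526739 0.28953506 0.18942202] 179
 stand 0.004 1474 [ 0.424 -0.509  0.004] [ 0.941 -0.072  0.03 ] [ 0.67  -0.185  0.011] ((701.0726318359375, -262.1265869140625), (292.79852294921875, 523.6834106445312), 38.16920852661133)
 stand 0.03 1038 [ 0.399 -0.51   0.03 ] [0.942 0.014 0.2  ] [ 0.673 -0.243  0.085] ((682.4908447265625, -240.17901611328125), (290.8342590332031, 570.76513671875), 38.144737243652344)
 stand 0.2 301 [ 0.561 -0.194  0.2  ] [ 0.703 -0.107  0.235] [ 0.646 -0.15   0.224] ((632.0979614257812, -152.1605224609375), (77.84428405761719, 135.3296356201172), 80.56901550292969)
 stand 0.235 127 [ 0.556 -0.196  0.235] [ 0.685 -0.106  0.259] [ 0.631 -0.152  0.24 ] ((621.483642578125, -151.2418670654297), (76.51769256591797, 123.0087890625), 82.26589965820312)
top wheel 471 [0.57279251 0.15699595 0.06257742] [0.60630558 0.32616844 0.1
[... 257 characters left out ...]
-0.078  0.03 ] [ 0.634 -0.159  0.012] ((695.0418090820312, -169.3094482421875), (152.82015991210938, 279.0087585449219), 81.21642303466797)
 stand 0.03 254 [ 0.652 -0.261  0.031] [ 0.819 -0.138  0.2  ] [ 0.667 -0.165  0.115] ((738.6919555664062, -199.14120483398438), (48.25090408325195, 197.32952880859375), 66.0692367553711)
 stand 0.2 357 [ 0.572 -0.198  0.201] [ 0.699 -0.113  0.235] [ 0.653 -0.161  0.226] ((632.9012451171875, -159.9664764404297), (77.81102752685547, 126.86970520019531), 82.7709732055664)
 stand 0.235 336 [ 0.556 -0.203  0.235] [ 0.694 -0.113  0.262] [ 0.641 -0.161  0.24 ] ((626.0352783203125, -158.78396606445312), (77.18240356445312, 134.45985412597656), 83.09476470947266)
```

View pics/crop1.png

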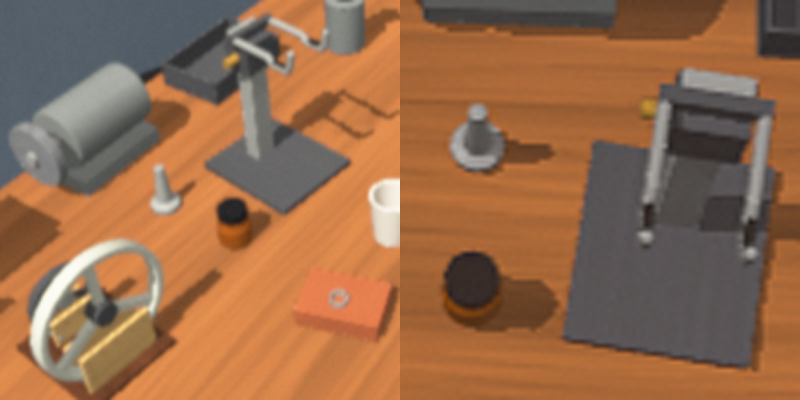

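Crop: the bright aluminium wheel is standing in the rack's front slot with the dark small wheel behind it, so this is the one meant. The hook's tips are at crop (645,238) and (750,255). Next I'll fit the yaws, rods and tips.

```bash
cat > m2.py <<'E'
from h import *
for n in("top","side"):
    s=dict(np.load(n+"1.npz")); P=cloud(s)
    px=s["pixels"].astype(int); sat=px.max(-1)-px.min(-1)
    v,u=np.mgrid[:400,:640]
    box={"side":(260,120,345,175),"top":(335,105,400,165)}[n]
    inb=(u>=box[0])&(u<box[2])&(v>=box[1])&(v<box[3])
    q=P[inb&(sat<50)&(P[...,2]>.222)&(P[...,2]<.28)&(P[...,0]<.665)]
    mid=np.array([.60,-.153])if n=="side" else np.array([.60,-.153])
    # split: by side of line along yaw -7.5 deg
    ax=np.array([np.cos(-.13),np.sin(-.13)]); lat=np.array([-ax[1],ax[0]])
    w=(q[:,:2]-mid)@lat; print(n,"lat hist",np.histogram(w,bins=np.arange(-.06,.06,.006)))
    for sgn in(1,-1):
        g=q[(w*sgn>.015)&(abs(w)<.055)]
        l=cv2.fitLine(g[:,:2].astype(np.float32),cv2.DIST_HUBER,0,.001,.001).ravel(); l[:2]*=np.sign(l[0])
        print(" rod",sgn,len(g),"yaw",np.degrees(np.arctan2(l[1],l[0])),"pt",l[2:])
        a=(g[:,:2]-mid)@ax
        for lo in np.arange(-.06,.07,.008):
            k=g[(a>=lo)&(a<lo+.008)]
            if len(k): print("   a",lo.round(3),len(k),"zmax",k[:,2].max().round(4),"zmed",np.median(k[:,2]).round(4),k[:,:2].mean(0).round(4))
s=dict(np.load("top1.npz"));P=cloud(s);px=s["pixels"].astype(int); sat=px.max(-1)-px.min(-1)
v,u=np.mgrid[:400,:640]
q=P[(u>335)&(u<400)&(v>125)&(v<190)&(sat<30)&(abs(P[...,2]-.012)<.005)&(P[...,0]<.68)]
print("base",cv2.minAreaRect(q[:,:2].astype(np.float32)*1000),np.median(q[:,2]))
E
python3 m2.py
```

```text
top lat hist (array([ 0,  0,  0, 68, 78, 10,  5,  8,  8,  7,  6,  4,  2,  3, 41, 84,  7,
        0,  0]), array([-6.00000000e-02, -5.40000000e-02, -4.80000000e-02, -4.20000000e-02,
       -3.60000000e-02, -3.00000000e-02, -2.40000000e-02, -1.80000000e-02,
       -1.20000000e-02, -6.00000000e-03, -1.38777878e-17,  6.00000000e-03,
        1.20000000e-02,  1.80000000e-02,  2.40000000e-02,  3.00000000e-02,
        3.60000000e-02,  4.20000000e-02,  4.80000000e-02,  5.40000000e-02]))
 rod 1 136 yaw -7.542606 pt [ 0.6188564  -0.12359898]
   a -0.044 12 zmax 0.2605 zmed 0.2545 [ 0.5663 -0.117 ]
   a -0.036 6 zmax 0.2592 zmed 0.2578 [ 0.5715 -0.1165]
   a -0.028 4 zmax 0.2361 zmed 0.2333 [ 0.5825 -0.1194]
   a -0.02 12 zmax 0.2362 zmed 0.2317 [ 0.5887 -0.1195]
   a -0.012 9 zmax 0.2355 zmed 0.2333 [ 0.596 -0.12 ]
   a -0.004 12 zmax 0.2359 zmed 0.2322 [ 0.6048 -0.1219]
   a 0.004 12 zmax 0.2404 zmed 0.2368 [ 0.6121 -0.1219]
   a 0.012 11 zmax 0.2384 zmed 0.236 [ 0.6203 -0.1248]
   a 0.02 10 zmax 0.241 zmed 0.2386 [ 0.6276 -0.1244]
   a 0.028 10 zmax 0.238 zmed 0.2355 [ 0.6369 -0.1264]
   a 0.
[... 2663 characters left out ...]
.2289 [ 0.5878 -0.1807]
   a -0.004 6 zmax 0.2304 zmed 0.2274 [ 0.5969 -0.1818]
   a 0.004 9 zmax 0.2361 zmed 0.2336 [ 0.6041 -0.1817]
   a 0.012 3 zmax 0.2366 zmed 0.2347 [ 0.6119 -0.1843]
   a 0.02 7 zmax 0.2374 zmed 0.2345 [ 0.6196 -0.184 ]
   a 0.028 6 zmax 0.2374 zmed 0.2357 [ 0.6286 -0.1846]
   a 0.036 4 zmax 0.2374 zmed 0.235 [ 0.6365 -0.1867]
   a 0.044 5 zmax 0.2371 zmed 0.2341 [ 0.6444 -0.1884]
   a 0.052 6 zmax 0.2354 zmed 0.2317 [ 0.6516 -0.1873]
   a 0.06 9 zmax 0.2373 zmed 0.2327 [ 0.6606 -0.1874]
   a 0.068 4 zmax 0.2372 zmed 0.2352 [ 0.6645 -0.1892]
base ((621.4774780273438, -158.26617431640625), (148.0147705078125, 129.51235961914062), 82.88011932373047) 0.012220801023709926
```

```bash

python3 -m inch '[[0.4,1,1,0.3,88],[0.4,1,1,0.3,88],[0.4,1,1,0.3,88],[0.4,1,1,0.3,88],[0.4,1,0,0.3,88]]'
python3 -m inch '[[0.4,1,0,0.3,88],[0.4,1,0,0.3,88],[0.4,1,0,0.3,88],[0.4,1,0,0.3,88],[0.4,1,0,0.3,88]]'
python3 -m inch '[[0.4,1,0,0.3,88],[0.4,1,0,0.3,88],[0.4,1,0,0.3,88],[0.4,1,0,0.3,88],[0.4,1,0,0.3,88]]'
python3 -m inch '[[0.4,1,0,0.3,88],[0.4,1,0,0.3,88],[0.4,1,0,0.3,88],[0.4,1,0,0.3,88],[0.4,1,0,0.3,88]]'
python3 -m inch '[[0.4,1,0,0.3,88],[0.4,1,0,0.3,88],[0.4,1,0,0.3,88],[0.4,1,0,0.3,88],[0.4,1,0,0.3,88]]'
python3 -m inch '[[0.4,1,0,0.3,88],[0.4,1,0,0.3,88],[0.4,1,0,0.3,88],[0.4,1,0,0.3,88],[0.4,1,0,0.3,88]]'
python3 -m inch '[[0.4,1,0,0.3,60],[0.4,1,0,0.3,60],[0,0,0,0,60]]'
```

```text
clock: 0.6
tool_pos: [0.2977, -0.4496, 0.3607]
eef_rot: [0.961, 0.278, 0.001, 0.003]
contact_force: [0.7, -0.1, -0.8]
opening: 0.996
clock: 1.1
tool_pos: [0.3462, -0.3233, 0.3575]
eef_rot: [0.936, 0.352, -0.0, -0.0]
contact_force: [0.8, -0.2, 0.2]
opening: 0.997
clock: 1.6
tool_pos: [0.3962, -0.1984, 0.3575]
eef_rot: [0.905, 0.425, -0.0, -0.0]
contact_force: [1.0, -0.9, 0.1]
opening: 0.997
clock: 2.1
tool_pos: [0.4462, -0.0735, 0.3575]
eef_rot: [0.869, 0.494, -0.0, -0.0]
contact_force: [0.4, 0.9, 0.3]
opening: 0.998
clock: 2.6
tool_pos: [0.4962, 0.0514, 0.3574]
eef_rot: [0.828, 0.561, -0.0, -0.0]
contact_force: [0.6, 0.6, 0.3]
opening: 1.0
clock: 3.1
tool_pos: [0.5462, 0.1763, 0.3572]
eef_rot: [0.781, 0.624, -0.001, -0.0]
contact_force: [0.0, 0.5, -0.6]
opening: 0.998
clock: 3.4
tool_pos: [0.5658, 0.2297, 0.357]
eef_rot: [0.76, 0.65, 0.001, -0.002]
contact_force: [-0.5, -0.1, -0.4]
opening: 0.751
```

```bash

python3 -m inch '[[0.9,0.5,0,0.5,60],[0,0,0,0,60]]'
cat >> h.py <<'E'
def wcloud(s):
    K=np.array(s["K"]);z=s["range_z"];h,w=z.shape
    u,v=np.meshgrid(np.arange(w),np.arange(h)); a=(u-K[0,2])/K[0,0]; b=(v-K[1,2])/K[1,1]
    t=np.hypot(a,b); k=np.where(t>1e-9,np.tan(np.minimum(t,1.5))/np.maximum(t,1e-9),1)
    p=np.stack([a*k*z,-b*k*z,-z],-1)
    return p@rot(s).T+np.array(s["position"])
E
python3 - <<'E'
from h import *
s=r.snapshot("wrist"); save("w1",s["pixels"]); P=wcloud(s); np.savez("w1.npz",P=P,**s)
px=s["pixels"].astype(int); sat=px.max(-1)-px.min(-1)
print(s["position"],s["K"][0])
m=(P[...,2]>.165)&(P[...,2]<.21)&(abs(P[...,0]-.59)<.04)&(abs(P[...,1]-.24)<.08)&(s["range_z"]>0)
q=P[m]; print(len(q),q.min(0),q.max(0)); v,u=np.nonzero(m); print(u.min(),u.max(),v.min(),v.max())
t=q[q[:,2]>np.percentile(q[:,2],98)-.012]; print("top",t.mean(0),t.min(0),t.max(0))
l=cv2.fitLine(q[:,:2].astype(np.float32),cv2.DIST_HUBER,0,.001,.001).ravel();print("line",l, np.degrees(np.arctan2(l[1],l[0])))
E
```

```text
clock: 3.6
tool_pos: [0.5899, 0.2381, 0.3568]
eef_rot: [0.744, 0.668, 0.0, -0.0]
contact_force: [-0.4, -0.4, 0.0]
opening: 0.674
[0.59906101 0.3209325  0.4833251 ] [309.70691629   0.         321.96975903]
1858 [0.57702755 0.18854111 0.16500214] [0.60549973 0.30587921 0.18884981]
314 331 117 224
top [0.5916557  0.24985943 0.18325212] [0.57893898 0.2020908  0.17542898] [0.60387597 0.29192018 0.18884981]
line [0.10136589 0.9948492  0.5916071  0.24821235] 84.18217
```

View pics/w1.png

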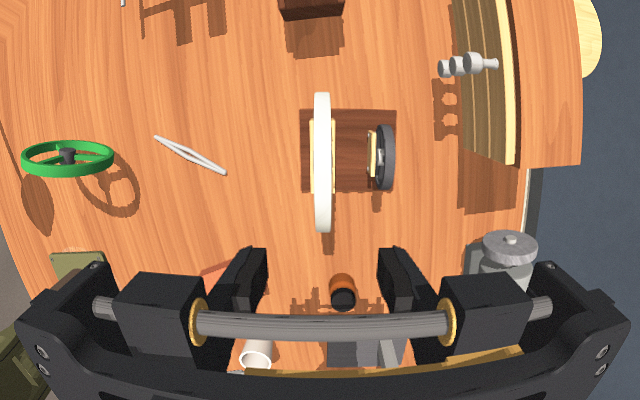

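The wheel's top edge is at wrist (322,162), running straight up and down between the cheeks, so it's aligned with the jaws. Its top is at about (0.591, 0.246, 0.189). Going down to pinch it.

```bash

python3 -m inch '[[0.05,0.3,-1,0.05,60],[0,0,-1,0,60],[0,0,-1,0,60],[0,0,-1,0,60],[0,0,-1,0,60]]'
python3 -m inch '[[0,0,-0.6,0,50],[0,0,-0.6,0,40],[0,0,-0.6,0,36],[0,0,0,0,36],[0,0,0,0,36]]' 30
python3 -m inch '[[0,0,0,0,10],[0,0,0,0,10],[0,0,0,0,10],[0,0,0,0,10],[0,0,0,0,10]]' 30
python3 -m inch '[[0,0,0,0,10],[0,0,0,0,10]]' 30
```

```text
clock: 4.15
tool_pos: [0.5892, 0.244, 0.232]
eef_rot: [0.743, 0.669, -0.001, 0.0]
contact_force: [0.7, 0.6, 0.1]
opening: 0.678
clock: 4.65
tool_pos: [0.5901, 0.2457, 0.188]
eef_rot: [0.743, 0.67, 0.0, 0.0]
contact_force: [-0.3, 1.1, 0.1]
opening: 0.408
clock: 5.15
tool_pos: [0.5904, 0.2458, 0.1885]
eef_rot: [0.743, 0.67, 0.001, 0.0]
contact_force: [-0.1, 0.4, 4.3]
opening: 0.202
clock: 5.35
tool_pos: [0.5904, 0.2458, 0.1885]
eef_rot: [0.743, 0.67, 0.001, 0.0]
contact_force: [0.7, -0.2, 5.7]
opening: 0.202
```

```bash

python3 -m inch '[[0,0,0.2,0,10],[0,0,0.4,0,10],[0,0,0.6,0,10],[0,0,0.8,0,10],[0,0,0.8,0,10]]' 30
python3 -m inch '[[0,0,0.8,0,10],[0,0,0.8,0,10],[0,0,0.8,0,10],[0,0,0.4,0,10],[0,0,0,0,10]]'
python3 - <<'E'
from h import *
st=r.get_state(); print(st["contact_force"],st["moment"],st["tool_pos"])
for n in("top","side"):
    s=r.snapshot(n); save(n+"2",s["pixels"]); P=cloud(s); np.savez(n+"2.npz",**s)
    px=s["pixels"].astype(int); sat=px.max(-1)-px.min(-1)
    m=(abs(P[...,0]-.59)<.03)&(abs(P[...,1]-.246)<.1)&(P[...,2]>.12)&(P[...,2]<.32)&(sat<40)&(px.mean(-1)>110)
    q=P[m]; c=q.mean(0); V=np.linalg.svd(q-c)[2]; print(n,len(q),q.min(0),q.max(0),V[2])
E
```

```text
clock: 5.85
tool_pos: [0.5896, 0.2455, 0.259]
eef_rot: [0.743, 0.67, -0.0, -0.0]
contact_force: [0.6, -0.1, -2.5]
opening: 0.197
clock: 6.35
tool_pos: [0.5904, 0.2461, 0.3297]
eef_rot: [0.743, 0.67, 0.002, 0.0]
contact_force: [-0.1, 0.7, -4.1]
opening: 0.199
[-0.07973626  0.68230282 -4.06516901] [ 0.00570409 -0.08957032  0.07289645] [0.59035159 0.24606024 0.32967679]
top 22 [0.58542891 0.27476714 0.16645395] [0.60565389 0.32671137 0.29630717] [-0.85453203  0.49445906 -0.15901335]
side 1175 [0.57274608 0.16479366 0.15260669] [0.61343147 0.3368748  0.31994926] [ 0.99425931 -0.10651314  0.01016767]
```

```bash

python3 -m inch '[[-0.5,-0.5,0,-0.2,10],[-0.5,-0.8,0,0,10],[-0.5,-1,0,0,10],[-0.5,-1,0,0,10],[-0.5,-1,0,0,10]]'
python3 -m inch '[[-0.5,-1,0,0,10],[-0.5,-1,0,0,10],[-0.5,-1,-0.3,0,10],[0,-1,-0.3,0,10],[0,-1,-0.3,0,10]]'
python3 -m inch '[[0,-1,-0.3,0,10],[0,-1,-0.2,0,10],[0,-1,0,0,10],[0,-1,0,0,10],[0,-1,0,0,10]]'
python3 -m inch '[[0,-0.6,0,0,10],[0,-0.4,0,0,10],[0,0,0,0,10],[0,0,0,0,10]]'
python3 - <<'E'
from h import *
st=r.get_state(); print(st["contact_force"],st["moment"],st["tool_pos"])
ims=[]
for n in("top","side"):
    s=r.snapshot(n); P=cloud(s); np.savez(n+"3.npz",**s); ims.append(s["pixels"])
    px=s["pixels"].astype(int); sat=px.max(-1)-px.min(-1)
    m=(abs(P[...,0]-.49)<.03)&(abs(P[...,1]+.138)<.1)&(P[...,2]>.1)&(P[...,2]<.28)&(sat<40)&(px.mean(-1)>110)
    q=P[m]; c=q.mean(0); V=np.linalg.svd(q-c)[2]; print(n,len(q),q.min(0),q.max(0),V[2])
w=r.snapshot("wrist")["pixels"]
save("c3",np.vstack([cv2.resize(w,(480,300)),cv2.resize(ims[1][100:250,220:460],(480,300))]))
E
```

```text
clock: 6.95
tool_pos: [0.5261, 0.1367, 0.3265]
eef_rot: [0.749, 0.662, -0.001, -0.0]
contact_force: [0.4, 0.6, -3.7]
opening: 0.198
clock: 7.45
tool_pos: [0.4888, 0.0118, 0.3042]
eef_rot: [0.749, 0.662, -0.001, -0.0]
contact_force: [0.7, -1.2, -2.8]
opening: 0.201
clock: 7.95
tool_pos: [0.4891, -0.1131, 0.2917]
eef_rot: [0.75, 0.662, -0.001, -0.001]
contact_force: [0.1, -0.1, -4.0]
opening: 0.201
clock: 8.35
tool_pos: [0.49, -0.1357, 0.2927]
eef_rot: [0.749, 0.662, 0.0, -0.0]
contact_force: [-0.7, 0.0, -4.2]
opening: 0.2
[-0.65703034  0.02997598 -4.23250224] [-0.05417514 -0.08663554 -0.027119  ] [ 0.49000405 -0.13567647  0.29266019]
top 414 [ 0.47226212 -0.21315213  0.12468513] [ 0.50799585 -0.0519341   0.27997476] [-0.9920356   0.12576928 -0.00688826]
side 698 [ 0.47091045 -0.21296813  0.11960726] [ 0.51598728 -0.0429698   0.27966717] [ 0.99187337 -0.12709381  0.00586269]
```

View pics/c3.png

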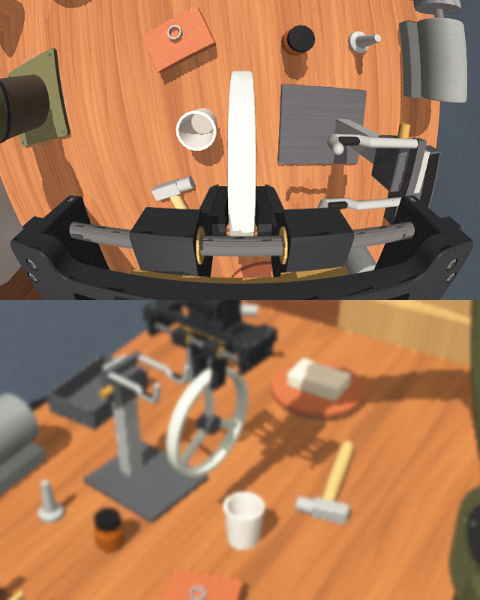

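The view shows the wheel upright and square to the hook, 6 cm in front of the tips (wrist (240,150), tips at about (335,142) and (325,203)). Next I'll pass the rim over the tips.

```bash

python3 -m inch '[[0.6,-0.08,0,0,10],[0.8,-0.12,0,0,10],[0.8,-0.12,0,0,10],[0.8,-0.12,0,0,10]]'
python3 -m inch '[[0.8,-0.12,0,0,10],[0.8,-0.12,0,0,10],[0.55,-0.08,0,0,10],[0,0,0,0,10],[0,0,0,0,10]]'
python3 - <<'E'
from h import *
ims=[]
for n in("top","side"):
    s=r.snapshot(n); np.savez(n+"4.npz",**s); ims.append(s["pixels"])
save("c4",np.vstack([cv2.resize(ims[0][90:190,320:480],(480,300)),cv2.resize(ims[1][100:225,220:420],(480,300))]))
st=r.get_state(); print(st["contact_force"],st["moment"],st["tool_pos"])
E
```

```text
clock: 8.9
tool_pos: [0.5657, -0.1471, 0.2928]
eef_rot: [0.749, 0.663, 0.0, -0.0]
contact_force: [0.1, -0.2, -4.3]
opening: 0.202
clock: 9.4
tool_pos: [0.618, -0.155, 0.2924]
eef_rot: [0.749, 0.662, -0.0, -0.001]
contact_force: [-0.4, 0.3, -3.8]
opening: 0.195
[-0.04297084  0.08987482 -3.66335935] [-0.07746482 -0.03432055  0.0257615 ] [ 0.61769235 -0.15552575  0.2926401 ]
```

View pics/c4.png

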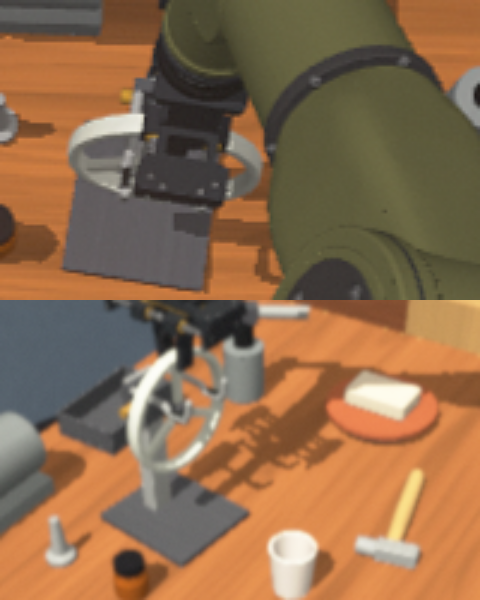

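Both rods pass through the upper part of the rim and nothing touches. Next I'll set it down by feel.

```bash

python3 -m inch '[[0,0,-0.4,0,10],[0,0,-0.4,0,10],[0,0,-0.2,0,10],[0,0,0,0,10]]'
python3 -m inch '[[0,0,-0.06,0,10],[0,0,0,0,10]]'
python3 -m inch '[[0,0,-0.06,0,10],[0,0,0,0,10]]'
python3 -m inch '[[0,0,-0.06,0,10],[0,0,0,0,10]]'
```

```text
clock: 9.9
tool_pos: [0.6177, -0.1561, 0.2663]
eef_rot: [0.75, 0.662, -0.001, -0.001]
contact_force: [0.9, 0.5, -3.1]
opening: 0.203
clock: 10.1
tool_pos: [0.6188, -0.156, 0.2663]
eef_rot: [0.75, 0.662, 0.0, 0.0]
contact_force: [0.1, 0.5, -3.9]
opening: 0.198
clock: 10.3
tool_pos: [0.6187, -0.156, 0.2648]
eef_rot: [0.75, 0.662, 0.0, 0.0]
contact_force: [0.3, 0.1, -3.1]
opening: 0.199
clock: 10.5
tool_pos: [0.6186, -0.156, 0.2631]
eef_rot: [0.75, 0.662, -0.0, -0.0]
contact_force: [-0.9, -0.5, -4.4]
opening: 0.197
```

```bash

python3 -m inch '[[0,0,-0.06,0,10],[0,0,0,0,10],[0,0,0,0,10]]'
python3 -m inch '[[0,0,-0.06,0,10],[0,0,0,0,10],[0,0,0,0,10]]'
python3 -m inch '[[0,0,-0.04,0,10],[0,0,0,0,10],[0,0,0,0,10]]'
```

```text
clock: 10.8
tool_pos: [0.6186, -0.156, 0.2617]
eef_rot: [0.75, 0.662, -0.0, -0.0]
contact_force: [0.4, 0.7, -4.0]
opening: 0.192
clock: 11.1
tool_pos: [0.6186, -0.156, 0.2602]
eef_rot: [0.75, 0.662, -0.0, -0.0]
contact_force: [-0.3, 0.1, -3.9]
opening: 0.198
clock: 11.4
tool_pos: [0.6187, -0.156, 0.2592]
eef_rot: [0.75, 0.662, 0.0, -0.0]
contact_force: [0.5, -0.0, -2.8]
opening: 0.201
```

```bash

python3 -m inch '[[0,0,-0.04,0,10],[0,0,0,0,10],[0,0,0,0,10]]'
python3 -m inch '[[0,0,-0.04,0,10],[0,0,0,0,10],[0,0,0,0,10]]'
```

```text
clock: 11.7
tool_pos: [0.6187, -0.156, 0.2582]
eef_rot: [0.75, 0.662, 0.0, 0.0]
contact_force: [-0.3, -0.8, -3.2]
opening: 0.201
clock: 12.0
tool_pos: [0.6187, -0.156, 0.2573]
eef_rot: [0.75, 0.662, 0.0, 0.0]
contact_force: [-0.3, 0.2, -2.8]
opening: 0.199
```

```bash

python3 -m inch '[[0,0,-0.04,0,10],[0,0,0,0,10],[0,0,0,0,10]]'
python3 -m inch '[[0,0,-0.04,0,10],[0,0,0,0,10],[0,0,0,0,10]]'
```

```text
clock: 12.3
tool_pos: [0.6188, -0.156, 0.2564]
eef_rot: [0.75, 0.662, 0.0, 0.0]
contact_force: [0.2, -1.2, -2.7]
opening: 0.2
clock: 12.6
tool_pos: [0.6189, -0.156, 0.2556]
eef_rot: [0.75, 0.662, 0.0, 0.0]
contact_force: [-0.2, -0.3, 0.8]
opening: 0.202
```

Contact at TCP z of about 0.257, with about 4–5 N now on the rods. Next I'll draw it back along the hook axis.

```bash

python3 -m inch '[[-0.1,0.01,0,0,10],[-0.1,0.015,0,0,10],[0,0,0,0,10]]'
python3 -m inch '[[-0.1,0.01,0,0,10],[-0.1,0.015,0,0,10],[0,0,0,0,10]]'
```

```text
clock: 12.9
tool_pos: [0.6138, -0.1553, 0.2556]
eef_rot: [0.75, 0.662, 0.0, 0.0]
contact_force: [1.8, -0.4, 0.3]
opening: 0.201
clock: 13.2
tool_pos: [0.6083, -0.1546, 0.2554]
eef_rot: [0.75, 0.662, -0.0, -0.0]
contact_force: [2.0, -0.1, 0.7]
opening: 0.2
```

```bash

python3 -m inch '[[-0.1,0.01,0,0,10],[-0.1,0.015,0,0,10],[0,0,0,0,10]]'
python3 -m inch '[[-0.1,0.01,0,0,10],[0,0,0,0,10]]'
```

```text
clock: 13.5
tool_pos: [0.6029, -0.1541, 0.2552]
eef_rot: [0.75, 0.662, -0.0, -0.0]
contact_force: [1.2, 0.3, 0.7]
opening: 0.202
clock: 13.7
tool_pos: [0.6004, -0.1538, 0.2551]
eef_rot: [0.75, 0.662, -0.001, -0.001]
contact_force: [-0.6, 0.6, 0.4]
opening: 0.198
```

```bash

python3 -m inch '[[-0.1,0.015,0,0,10],[0,0,0,0,10]]'
python3 -m inch '[[-0.1,0.01,0,0,10],[0,0,0,0,10]]'
python3 -m inch '[[-0.1,0.015,0,0,10],[0,0,0,0,10]]'
```

```text
clock: 13.9
tool_pos: [0.5972, -0.1535, 0.2546]
eef_rot: [0.75, 0.662, -0.001, -0.001]
contact_force: [-0.1, -0.2, -2.0]
opening: 0.197
clock: 14.1
tool_pos: [0.5948, -0.1535, 0.2544]
eef_rot: [0.75, 0.662, -0.001, -0.001]
contact_force: [-0.8, -0.3, -3.3]
opening: 0.201
clock: 14.3
tool_pos: [0.593, -0.153, 0.2549]
eef_rot: [0.75, 0.662, -0.001, -0.0]
contact_force: [-0.6, 0.3, -3.7]
opening: 0.2
```

Support vanished at x of about 0.598, so the saddle middle should be near x≈0.585. I'll follow the slope down, still under feel.

```bash

python3 -m inch '[[0,0,-0.06,0,10],[0,0,0,0,10],[0,0,0,0,10]]'
python3 -m inch '[[-0.1,0.01,-0.06,0,10],[0,0,0,0,10],[0,0,0,0,10]]'
python3 -m inch '[[-0.1,0.015,-0.06,0,10],[0,0,0,0,10],[0,0,0,0,10]]'
```

```text
clock: 14.6
tool_pos: [0.5937, -0.1529, 0.2536]
eef_rot: [0.75, 0.662, -0.0, -0.0]
contact_force: [-0.6, -0.3, -2.8]
opening: 0.202
clock: 14.9
tool_pos: [0.5911, -0.1525, 0.2523]
eef_rot: [0.75, 0.662, 0.0, -0.0]
contact_force: [0.3, -0.3, -3.1]
opening: 0.194
clock: 15.2
tool_pos: [0.5887, -0.1522, 0.2508]
eef_rot: [0.75, 0.662, 0.0, 0.0]
contact_force: [-0.4, -0.1, -2.8]
opening: 0.199
```

```bash

python3 -m inch '[[-0.08,0.01,-0.03,0,10],[0,0,0,0,10],[0,0,0,0,10]]'
python3 -m inch '[[-0.06,0.01,-0.03,0,10],[0,0,0,0,10],[0,0,0,0,10]]'
python3 -m inch '[[0,0,-0.04,0,10],[0,0,0,0,10],[0,0,0,0,10]]'
```

```text
clock: 15.5
tool_pos: [0.5867, -0.152, 0.2501]
eef_rot: [0.75, 0.662, 0.0, 0.0]
contact_force: [-0.0, 0.1, -2.1]
opening: 0.202
clock: 15.8
tool_pos: [0.5852, -0.1517, 0.2493]
eef_rot: [0.75, 0.662, 0.0, 0.0]
contact_force: [0.4, -0.4, -2.3]
opening: 0.199
clock: 16.1
tool_pos: [0.5852, -0.1518, 0.2483]
eef_rot: [0.75, 0.662, 0.0, 0.0]
contact_force: [1.3, 0.9, -1.4]
opening: 0.2
```

```bash

python3 -m inch '[[0,0,-0.04,0,10],[0,0,0,0,10],[0,0,0,0,10]]'
python3 -m inch '[[0,0,-0.03,0,10],[0,0,0,0,10],[0,0,0,0,10]]'
python3 - <<'E'
from h import *
ims=[]
for n in("side","wrist"):
    s=r.snapshot(n); ims.append(s["pixels"])
save("c5",np.vstack([cv2.resize(ims[0][110:180,235:375],(600,300),interpolation=2),cv2.resize(ims[1][0:320],(600,300))]))
E
```

```text
clock: 16.4
tool_pos: [0.5853, -0.1518, 0.2474]
eef_rot: [0.75, 0.662, 0.0, 0.0]
contact_force: [1.1, -0.2, 0.3]
opening: 0.2
clock: 16.7
tool_pos: [0.5854, -0.1518, 0.2468]
eef_rot: [0.75, 0.662, 0.0, 0.0]
contact_force: [1.0, -1.6, 2.0]
opening: 0.202
```

View pics/c5.png

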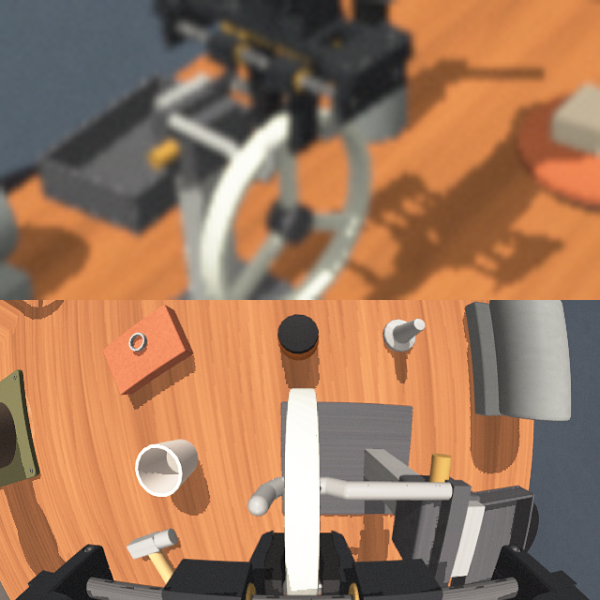

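The rim sits between the tips (260,500) and the slope (325,487), in the saddle. The hook carries the full weight with about 2 N of extra press, so I'll relieve that and let go.

```bash

python3 -m inch '[[0,0,0.03,0,10],[0,0,0,0,10]]'
python3 -m inch '[[0,0,0,0,20],[0,0,0,0,24],[0,0,0,0,30],[0,0,0,0,36],[0,0,0,0,40]]'
python3 -m inch '[[0,0,0,0,40],[0,0,0,0,40],[0,0,0,0,40],[0,0,0,0,40]]'
```

```text
clock: 17.0
tool_pos: [0.5852, -0.1518, 0.2473]
eef_rot: [0.75, 0.662, 0.0, 0.0]
contact_force: [-0.1, 0.4, 0.7]
opening: 0.194
clock: 17.5
tool_pos: [0.5851, -0.1517, 0.2472]
eef_rot: [0.75, 0.662, -0.0, -0.0]
contact_force: [-0.3, -0.4, 0.5]
opening: 0.451
clock: 17.9
tool_pos: [0.5852, -0.1517, 0.2472]
eef_rot: [0.75, 0.662, 0.0, 0.0]
contact_force: [-0.1, 0.6, 0.3]
opening: 0.455
```

```bash

python3 -m inch '[[0,0,0.3,0,40],[0,0,0.4,0,40],[0,0,0.8,0,40],[0,0,1,0,40],[0,0,1,0,40]]'
python3 -m inch '[[0,-0.5,1,0,40],[0,-1,0,0,40],[0,-1,0,0,40],[0,-1,0,0,40],[0,-1,0,0,40]]'
python3 -m inch '[[0,-1,0,0,40],[0,-1,0,0,40],[0,-1,0,0,40],[0,0,0,0,40],[0,0,0,0,40]]'
python3 - <<'E'
from h import *
ims=[]
for n in("side","top"):
    s=r.snapshot(n); P=cloud(s); ims.append(s["pixels"])
    px=s["pixels"].astype(int); sat=px.max(-1)-px.min(-1)
    m=(abs(P[...,0]-.585)<.02)&(abs(P[...,1]+.152)<.1)&(P[...,2]>.07)&(P[...,2]<.28)&(sat<40)&(px.mean(-1)>110)
    q=P[m]; c=q.mean(0); V=np.linalg.svd(q-c)[2]; print(n,len(q),q.min(0),q.max(0),V[2])
save("c6",np.vstack([cv2.resize(ims[0][110:210,235:395],(480,300),interpolation=2),cv2.resize(ims[1][90:190,310:470],(480,300),interpolation=2)]))
save("c6top",ims[1])
a=np.load("top1.npz")["pixels"].astype(int); d=abs(a-ims[1]).max(-1)>60; d[:, 330:]=0
print("changed px left of stand", cv2.connectedComponentsWithStats(d.astype(np.uint8))[2:4])
E
```

```text
clock: 18.4
tool_pos: [0.5852, -0.1516, 0.3366]
eef_rot: [0.749, 0.662, 0.0, 0.0]
contact_force: [-0.5, 0.2, 0.1]
opening: 0.456
clock: 18.9
tool_pos: [0.5852, -0.2652, 0.361]
eef_rot: [0.75, 0.662, 0.0, 0.001]
contact_force: [-0.0, -0.0, 0.4]
opening: 0.453
clock: 19.4
tool_pos: [0.5852, -0.3391, 0.3603]
eef_rot: [0.75, 0.662, 0.001, 0.0]
contact_force: [-0.9, 0.7, 0.7]
opening: 0.451
side 790 [ 0.56514353 -0.22942349  0.07102409] [ 0.60461151 -0.05969347  0.25616071] [-0.99173586  0.12715466 -0.01707836]
top 807 [ 0.56510311 -0.23316163  0.07649561] [ 0.60413157 -0.0661875   0.25938514] [-0.9932421   0.1160294   0.00270251]
changed px left of stand (array([[     0,      0,    640,    400, 255016],
       [   205,    147,     59,     24,    593],
       [   228,    163,      6,      3,     10],
       [   235,    163,      1,      1,      1],
       [   237,    164,      1,      1,      1],
       [   235,    166,     17,      2,     20],
       [   254,    167,      1,      2,      2],
       [   263,    169,     35,      9,    227],
       [   270,    369,     14,     20,     98],
       [   287,    377,      1,      1,      1],
       [   283,    381,      1,      1,      1],
       [   284,    386,      1,      1,      1],
       [   268,    391,      6,      9,     29]], dtype=int32), array([[319.77016736, 199.53697415],
       [232.48229342, 155.81618887],
       [229.8       , 164.5       ],
       [235.        , 163.        ],
       [237.        , 164.        ],
       [243.15      , 166.45      ],
       [254.        , 167.5       ],
       [280.57268722, 172.85022026],
       [276.44897959, 377.48979592],
       [287.        , 377.        ],
       [283.        , 381.        ],
       [284.        , 386.        ],
       [270.75862069, 395.48275862]]))
```

View pics/c6.png

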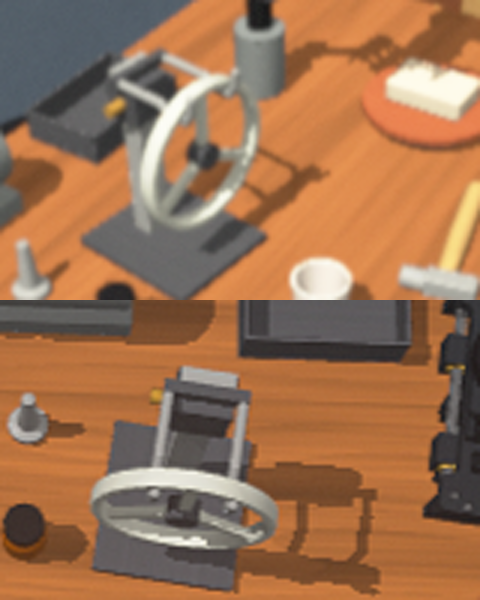

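View pics/c6top.png

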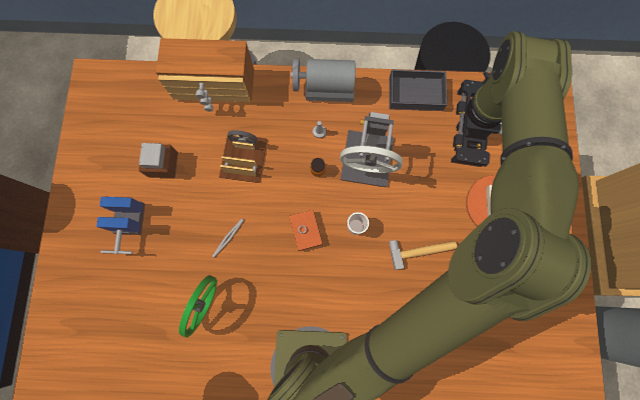

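The wheel hangs with the tips in front of its rim (crop (153,493) and (230,505)). Nothing else has moved, and the gripper is clear. One last check of the rim-top height away from the tips, and that it is at rest.

```bash

cat > e.py <<'E'
from h import *
for n in("side","top"):
    s=r.snapshot(n); P=cloud(s); px=s["pixels"].astype(int); sat=px.max(-1)-px.min(-1)
    m=(abs(P[...,0]-.585)<.02)&(abs(P[...,1]+.152)<.018)&(P[...,2]>.22)&(P[...,2]<.28)&(sat<40)&(px.mean(-1)>110)
    q=P[m]; print(n,len(q),q.mean(0),"z",np.percentile(q[:,2],[50,95,100]))
E
python3 e.py; python3 -m inch '[[0,0,0,0,40],[0,0,0,0,40],[0,0,0,0,40],[0,0,0,0,40],[0,0,0,0,40]]'; python3 e.py
```

```text
side 61 [ 0.5834108  -0.14883569  0.23937983] z [0.24253323 0.24540419 0.24738019]
top 95 [ 0.58431909 -0.15216886  0.24544231] z [0.24554529 0.24862624 0.25077481]
clock: 20.1
tool_pos: [0.5852, -0.3392, 0.3597]
eef_rot: [0.75, 0.662, 0.0, 0.0]
contact_force: [-0.2, -0.8, -0.2]
opening: 0.454
side 61 [ 0.58322693 -0.15038852  0.23876268] z [0.24206751 0.24500517 0.24641595]
top 95 [ 0.58425831 -0.15214199  0.24561969] z [0.24547552 0.24916764 0.25011576]
```

```bash
python3 -c "
from plant import r
print(r.finish_job())"
```

```text
the job is handed in; nothing more can be done
None
```

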